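Read the sensor spot of a culture flask with a hand probe

TASK

Lay the culture flask on the sloping stand, lying flat on the board with its spotted side up, flat end down against the lip and neck up the slope, and let go of it. Then take the sprung hand probe out of its holder and hold its tip on the orange sensor spot, with the probe square to the flask's face and pressed lightly, so that the tip is partly pushed in but not to its stop. Finish while holding the probe there, and do not disturb the beaker and the two large tubes at the back.

Things in the scene. Friction and masses are not known exactly. Their poses are not given: they have to be found in the camera images.
- flask: Loose clear (greyish) culture flask, 105 x 52 x 26 mm, about 45 g, red cap. Origin: centre of its underside; x along its length to the neck (starts roughly away from the robot), z up out of the spotted face. Flat-sided body from x = -52 mm (flat end) to +32 mm, neck and cap from there to +52. 52 mm wide along y; grip it across that about x = -10 mm. Friction keeps it where put on the board.
- orange_spot (a point): Centre of the orange sensor spot (12 mm disc) on the flask's upper face, at (-36, +11, 26) mm in the flask's frame. A green spot at (12, -12, 26) mm is not the one to read.
- flask_end (a point): Middle of the lower edge of the flask's flat end, at (-52, 0, 0) mm in the flask's frame.
- rest_board: White sloping board of the reading stand, 89 mm up the slope, 40 mm wide (flask sides stay free). Origin on its upper surface at the foot of the lip, mid-width, 55 mm above the worktop; x up the slope (roughly away from the robot), z square out of the surface. Lip at the low end: 4 mm thick, 6 mm high. Slope 10 to 20 degrees, varies, clamped stiffly. Fixed grey foot 130 x 76 x 8 mm.
- probe: Loose hand probe upright in the holder, about 0.1 kg. Origin at the end of its unpressed tip, z along its axis to the top. Tip 7 mm thick to z = 14 mm, steel nose 16 mm thick to 55, black collar 30 mm to 61, blue grip barrel 22 mm to 135, black cap to 141. The collar rests on the holder's top, 65 mm above the worktop; nose and tip hang 55 mm deep in an 18.5 mm hole: lift straight up 60 mm or more.
- holder: Grey probe holder fixed to the worktop: block 46 x 46 mm, top 65 mm high, on a foot 74 x 64 x 6 mm. Origin at the centre of its underside, under the hole. The flask and the holder stand one to the left and one to the right of the stand; which is which differs.
- tip_end (a point): End of the probe's sprung tip (moves with the tip). The tip is a 7 mm rounded end.
- plunger (a joint): How far the probe's sprung tip is pushed in: 0 m free, 0.010 m at its stop. The spring pushes with 1.5 N at 0, 3 N at 5 mm and 4.5 N at 10 mm.
- beaker: Bystander, loose: clear glass beaker, 52 mm wide, 59 mm high, standing at the back. Origin at the centre of its underside.
- tube50_a: Bystander, loose: large capped tube (blue cap), 33 mm wide, 115 mm high, standing at the back right. Origin at the centre of its underside.
- tube50_b: Bystander, loose: large capped tube (red cap), 33 mm wide, 115 mm high, standing at the back left. Origin at the centre of its underside.
There are look-alikes about, which are no part of the job. Several things look just like the flask: the one meant starts farthest to the robot's right.

How it is judged:
On the way, in this order (a step that is already met when the one before it is completed fails the run):
1. the flask lies on the board against the lip, let go of, with the probe not yet on it (distance between flask_end and rest_board below 0.012 m and angle between the z axis of flask and the z axis of rest_board, either way round below 0.1 rad and angle between the x axis of flask and the x axis of rest_board, either way round below 0.17 rad and contact force between each of the fingers, probe and flask below 0.05 N and linear speed of flask below 0.02 m/s), for 0.3 s.
2. the probe is lifted clear of its holder in the gripper (height (world z) of probe above 0.065 m and contact force between the fingers and probe above 0.5 N and contact force between probe and holder below 0.05 N), for 0.1 s.
3. the tip is on the orange spot, square and lightly pressed (distance between flask_end and rest_board below 0.012 m and angle between the z axis of flask and the z axis of rest_board, either way round below 0.1 rad and angle between the x axis of flask and the x axis of rest_board, either way round below 0.17 rad and distance between tip_end and orange_spot below 0.006 m and contact force between probe and flask between 1.2 and 6 N and value of joint plunger between 0.0007 and 0.0095 m and angle between the z axis of probe and the z axis of flask, either way round below 0.12 rad), for 0.3 s.
At the end, for the whole second after the job is handed in: Flask on the board, untouched: end edge within 12 mm of the lip foot, face within 0.1 rad and length within 0.17 rad of the board's. Probe held still in the fingers: tip within 6 mm of the orange spot's centre, axis within 0.12 rad of square to the face, 1.2 to 6 N, tip pushed in 0.7 to 9.5 mm (all of step 3 and contact force between the fingers and probe above 0.5 N and contact force between probe and holder below 0.05 N and contact force between the arm and flask below 0.05 N and linear speed of probe below 0.02 m/s); the arm keeps its last pose, push and grip.
It fails at once if the probe is pressed on the flask with more than 15 N (contact force between probe and flask above 15 N).
It fails at once if a bystander is moved by more than 3 cm (distance of any of beaker, tube50_a, tube50_b from where it was at the start of the episode above 0.03 m).
It also fails if it takes over 48 s, if anything falls off the work surface, if the arm or the gripper's body presses on something with over 40 N, if the wrist force passes 120 N, or if a joint passes its speed limit or range.

ROBOT

A 6-joint arm with a two-finger parallel gripper is mounted at the origin on a cart in front of the work surface, level with it; the furniture and walls round the work are solid. World frame = base frame: x ahead of the robot, y to its left, z up, the work surface at z = 0. Lengths are in m, angles in rad, forces in N, time in s.
With the tool pointing down it reaches from about 0.35 to 0.85 m from the base axis. Payload 8.1 kg.
Tool frame: the origin (TCP) lies between the finger pads; the fingertips stand 14 mm ahead of it and the grasp point (between the pads) lies 5 mm behind it; z points along the fingers, y is the line along which they close (so a half turn about z gives the same grasp; the last joint's range is limited). The gripper opens to 93 mm and grips with 3 to 60 N. Pads are 15 mm wide; open, the fingers measure 128 mm over their backs; the gripper's body (75 mm by 188 mm) begins 65 mm behind the grasp point.
Start: joints at [-1.203, 0.13, 1.488, -0, 1.523, -0.085], TCP at [0.263, -0.54, 0.21] pointing down, gripper open.
Joint ranges: [-2.96, 2.96], [-0.89, 2.26], [0.02, 2.5], [-1.34, 4.48], [0, 2.73], [-2.66, 2.66]. Speed limits (rad/s): [2.39, 2.39, 2.79, 3.14, 3.14, 3.14].

INTERFACE

Orientations are given as a rotation vector (axis times angle).
In Python, from plant import robot gives the robot as it stands.
- The arm moves only by the tool arm_command, never from a script. Its argument "targets" is a list of rows, each an object of numbers: "x", "y", "z": the shift along the world's x, y, z in units of 500 mm (1.0 is 500 mm); "rx", "ry", "rz": the turn, a rotation vector about the world's x, y, z in units of 2 rad (1.0 is 2 rad); "claw": the closure in counts, from 0 (fully open) to 255 (shut). In form: [{"x": .., "y": .., "z": .., "rx": .., "ry": .., "rz": .., "claw": ..}, ...]. A call has 1 to 10 rows; each row is the pose to reach, as a shift and turn from the pose commanded when the call began; what a row does not reach only later rows make up. A row lasts 1/12 s, in which the tool goes at most 41.7 mm and 7.16 degrees, less where a joint would pass 70% of its speed; a pose out of reach is approached as far as the arm can. A call with a number of a shift or a turn outside -1 to 1 is refused whole. A call with a gripper value outside its range is refused whole. The fingers move at their own pace and stop on an object; "squeeze" is the grip in N (left out, the last holds). Time passes only in rows, so rows that repeat a pose let the fingers close. It gives the time, the measured TCP pose, the force, the opening and the grip force at its end, in the units of the state.
- robot.read_state(): the state, without advancing time (a new reading comes with each control period).
- robot.read_camera(name): name is "side" or "top" or "wrist"; returns (picture, depth): 420x560x3 uint8, red, green, blue; 420x560 float32, m along the optical axis (not along the pixel's ray), 0 where there is no reading.
- robot.get_calibration(name): a dict with "intrinsics" (3x3 intrinsics, pixels), "origin" and "orientation" of the camera in the world. Camera axes: x right, y up, looking along -z (the intrinsics and any distortion apply to the point x, -y, -z); pixel columns grow to the right and rows downward; lengths in m; the calibration is good to about 2 mm. A picture is of the moment at which its call begins: read the wrist's pose just before it. get_calibration takes no time and is no camera call; for the wrist camera it gives the pose at the moment of the call.
- robot.close_job(): hands the job in; it is judged then, once.
The state is a dict: "t": time; "q": joint angles; "dq": joint speeds; "joint_torque": joint torques, N m; "tool_pos": TCP position; "orientation": TCP orientation; "force": force on the tool from outside, world axes, zero at the start; "wrist_torque": the same for the moment, N m; "opening": finger opening in m; "gripper_force": force on a finger pad.
Only numpy, scipy, OpenCV 4.12 (cv2) and the standard library are available. Lean on these libraries where they do the work, as an engineer would, in place of code of your own. Each camera call takes 0.05 s, during which the arm holds its last target. There are 200 camera calls.

## Working session

There is one attempt and no reset: what is moved stays moved. The work goes in short steps, Python scripts to look and compute and a tool call to move; the robot and the scene stay as the last step left them, time stands still between calls to the robot, and variables do not carry over. Pictures are saved under pics/ and viewed, at most 13 in all, crops included, and the job is handed in when it is done.

Besides the shell and the picture viewer there is one more tool, called as name(argument=value, ...), one argument or row to a line, values as JSON. arm_command: Moves the arm, as the interface text tells. Shifts and turns lie within -1 to 1; 1 stands for 500 mm of shift or 2 rad of turn. Its arguments: {"type":"object","properties":{"targets":{"type":"array","items":{"type":"object","properties":{"x":{"type":"number","minimum":-1,"maximum":1},"y":{"type":"number","minimum":-1,"maximum":1},"z":{"type":"number","minimum":-1,"maximum":1},"rx":{"type":"number","minimum":-1,"maximum":1},"ry":{"type":"number","minimum":-1,"maximum":1},"rz":{"type":"number","minimum":-1,"maximum":1},"claw":{"type":"number"}}}},"squeeze":{"type":"number"}},"required":["targets"]}

```bash
ls; mkdir -p pics; cat > h.py <<'E'
import numpy as np, cv2
from plant import robot
from scipy.spatial.transform import Rotation as R
def Rm(o):
    o=np.array(o,float)
    return o if o.shape==(3,3) else R.from_rotvec(o).as_matrix() if o.size==3 else R.from_quat(o).as_matrix()
def snap(n,tag):
    c=robot.get_calibration(n); p,d=robot.read_camera(n)
    cv2.imwrite(f'pics/{tag}.png',p[:,:,::-1]); np.savez(f'{tag}.npz',p=p,d=d,K=c['intrinsics'],o=c['origin'],R=Rm(c['orientation']))
def load(tag): return np.load(f'{tag}.npz')
def cloud(f):
    d=f['d']; K=f['K']; v,u=np.mgrid[:d.shape[0],:d.shape[1]]
    P=np.stack([(u-K[0,2])/K[0,0]*d,-(v-K[1,2])/K[1,1]*d,-d],-1)
    return P@f['R'].T+f['o']
E
python3 - <<'E'
from h import *
for n in('top','side'):
    c=robot.get_calibration(n);print(n,c); snap(n,n+'0')
print(robot.read_state())
E
```

```text
pics
top {'intrinsics': array([[390.93810314,   0.        , 279.03552061],
       [  0.        , 390.93810314, 206.38288583],
       [  0.        ,   0.        ,   1.        ]]), 'origin': array([0.5013269 , 0.01007039, 1.07264382]), 'orientation': array([ 0.06089704, -0.03780149, -1.55054999])}
side {'intrinsics': array([[462.59882905,   0.        , 282.2965971 ],
       [  0.        , 462.59882905, 200.28994073],
       [  0.        ,   0.        ,   1.        ]]), 'origin': array([ 0.4777065 , -0.92949077,  0.55277665]), 'orientation': array([ 1.08060988, -0.05323654, -0.08467111])}
{'t': 0.1, 'q': array([-1.20338924e+00,  1.31088284e-01,  1.48916423e+00,  7.19632145e-06,
        1.52302757e+00, -8.53945076e-02]), 'dq': array([-0.0014782 , -0.00101086, -0.0051526 ,  0.00023255, -0.00024823,
       -0.00042458]), 'joint_torque': array([ 5.93928235e-04, -5.61342788e+01, -4.93093300e+01,  7.69709470e-02,
        2.91793764e-02, -6.67801464e-05]), 'tool_pos': array([ 0.26232403, -0.53901996,  0.20899418]), 'orientation': array([-3.05979224e+00, -7.04822636e-01,  3.61144196e-04]), 'force': array([-0.36973313, -0.78389881, -0.50297035]), 'wrist_torque': array([ 0.02048389, -0.03572899, -0.03649989]), 'gripper_force': 0.0, 'opening': 0.09311058784548683}
```

View pics/top0.png

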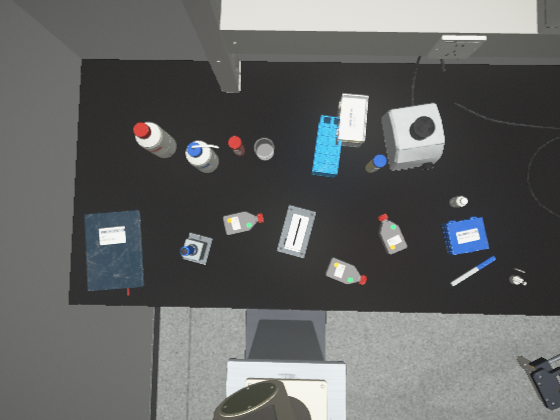

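View pics/side0.png

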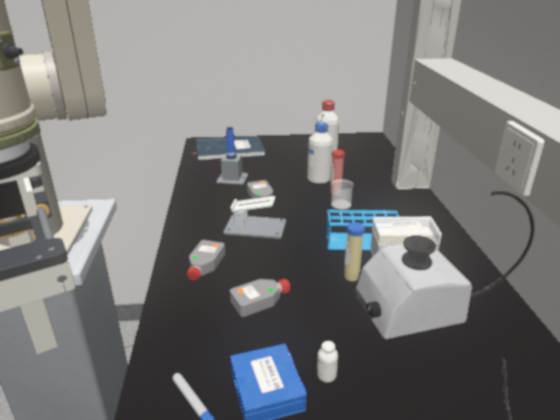

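The top view shows the meant flask at about (393,235) with its cap at (382,218). The stand is at (297,231), the holder with the probe at (197,248), and the bystanders are at the back. Next I'll get rough positions.

```bash
python3 - <<'E'
from h import *
f=load('top0');P=cloud(f)
for n,(u,v) in dict(flask=(393,235),cap=(382,217),stand=(297,231),probe=(188,252),hold=(200,243),bk=(264,149),tube=(376,163),tubeb=(236,146)).items(): print(n,P[v,u].round(3))
def crop(u,v,w=32,h=32): return cv2.resize(f['p'][v-h:v+h,u-w:u+w,::-1],None,fx=6,fy=6,interpolation=cv2.INTER_CUBIC)
cv2.imwrite('pics/c1.png',np.hstack([crop(393,233),crop(297,231)]))
# stand: fit plane of board from points at z .05-.1
s=P[200:262,270:325].reshape(-1,3); rgb=f['p'][200:262,270:325].reshape(-1,3).astype(int)
m=(s[:,2]>.045)&(s[:,2]<.12); b=s[m]; print(m.sum(),b.min(0),b.max(0),b.mean(0))
A=np.c_[b[:,:2],np.ones(len(b))]; k=np.linalg.lstsq(A,b[:,2],rcond=None)[0]; print('plane',k,np.std(A@k-b[:,2]),np.degrees(np.arctan(np.hypot(*k[:2]))),np.degrees(np.arctan2(k[1],k[0])))
print(cv2.minAreaRect((b[:,:2]*1000).astype(np.float32)))
s=P[210:260,370:412].reshape(-1,3);b=s[(s[:,2]>.018)&(s[:,2]<.035)];print(len(b),b.mean(0),cv2.minAreaRect((b[:,:2]*1000).astype(np.float32)))
E
```

```text
flask [ 0.497 -0.278  0.028]
cap [ 0.544 -0.25   0.024]
stand [ 0.502 -0.022  0.067]
probe [0.447 0.237 0.146]
hold [0.466 0.228 0.061]
bk [0.727 0.071 0.001]
tube [ 0.673 -0.212  0.115]
tubeb [0.709 0.135 0.116]
562 [ 0.45077377 -0.04940791  0.04692927] [0.54563554 0.00816042 0.07879486] [ 0.49823556 -0.02114762  0.06530119]
plane [ 0.21913448 -0.04984371 -0.04493348] 0.002355315950065201 12.665748412689117 -12.814313877630342
((498.24969482421875, -21.004316329956055), (40.71611785888672, 92.50662231445312), 75.5790023803711)
638 [ 0.49509824 -0.27521146  0.0262098 ] ((502.623779296875, -272.95947265625), (105.41808319091797, 52.2039794921875), 22.560054779052734)
```

View pics/c1.png

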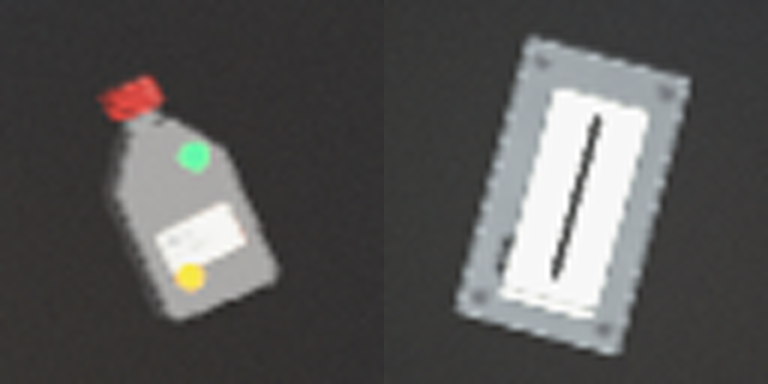

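The flask is at about (0.503,-0.273) with a yaw of 22.6°, and its size fits. The stand board is at about yaw -14°, slope about 13°. I'll move over to the flask and the stand for wrist views.

arm_command(
  targets=[
    {"x": 0.4,"y": 0.52,"z": 0.24},
    {"x": 0.4,"y": 0.52,"z": 0.24},
    {"x": 0.4,"y": 0.52,"z": 0.24},
    {"x": 0.4,"y": 0.52,"z": 0.24},
    {"x": 0.4,"y": 0.52,"z": 0.24},
    {"x": 0.4,"y": 0.52,"z": 0.24},
    {"x": 0.4,"y": 0.52,"z": 0.24},
    {"x": 0.4,"y": 0.52,"z": 0.24},
    {"x": 0.4,"y": 0.52,"z": 0.24},
    {"x": 0.4,"y": 0.52,"z": 0.24},
  ],
)

```text
schema error: expected keys x, y, z, rx, ry, rz, claw
```

```bash
python3 - <<'E'
from h import *
s=robot.read_state();print(s['tool_pos'],s['orientation'])
snap('wrist','w1');f=load('w1');print(f['o'],f['R'].round(3),f['K'])
E
```

```text
[ 0.26232403 -0.53901996  0.20899418] [-3.05979224e+00 -7.04822636e-01  3.61144196e-04]
[ 0.33237826 -0.50615261  0.38286858] [[ 0.438  0.864  0.249]
 [-0.899  0.421  0.12 ]
 [-0.001 -0.276  0.961]] [[292.34553945   0.         281.48714506]
 [  0.         292.34553945 212.99676036]
 [  0.           0.           1.        ]]
```

View pics/w1.png

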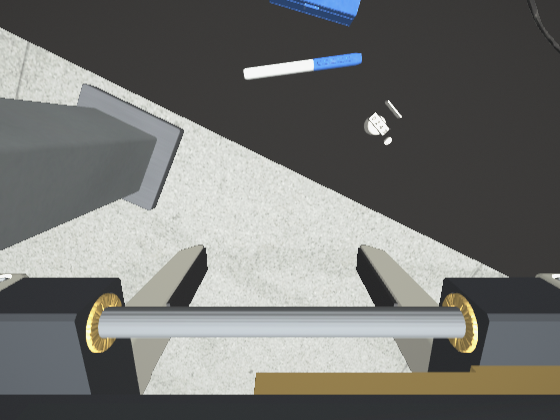

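The wrist view shows the fingers at the bottom, with only the pen and floor in sight. I'll move again with all the keys given.

arm_command(
  targets=[
    {"x": 0.4,"y": 0.52,"z": 0.24,"rx": 0,"ry": 0,"rz": 0,"claw": 0},
    {"x": 0.4,"y": 0.52,"z": 0.24,"rx": 0,"ry": 0,"rz": 0,"claw": 0},
    {"x": 0.4,"y": 0.52,"z": 0.24,"rx": 0,"ry": 0,"rz": 0,"claw": 0},
    {"x": 0.4,"y": 0.52,"z": 0.24,"rx": 0,"ry": 0,"rz": 0,"claw": 0},
    {"x": 0.4,"y": 0.52,"z": 0.24,"rx": 0,"ry": 0,"rz": 0,"claw": 0},
    {"x": 0.4,"y": 0.52,"z": 0.24,"rx": 0,"ry": 0,"rz": 0,"claw": 0},
    {"x": 0.4,"y": 0.52,"z": 0.24,"rx": 0,"ry": 0,"rz": 0,"claw": 0},
    {"x": 0.4,"y": 0.52,"z": 0.24,"rx": 0,"ry": 0,"rz": 0,"claw": 0},
    {"x": 0.4,"y": 0.52,"z": 0.24,"rx": 0,"ry": 0,"rz": 0,"claw": 0},
  ],
)

```text
t: 0.9
tool_pos: [0.4653, -0.2759, 0.3323]
orientation: [3.059, 0.71, 0.005]
force: [0.5, -1.1, -0.6]
opening: 0.0929
gripper_force: 0.0
```

```bash
python3 - <<'E'
from h import *
s=robot.read_state();print(s['t'],s['tool_pos'],s['orientation'])
snap('wrist','w2')
E
```

```text
0.9 [ 0.46526063 -0.27591115  0.33230372] [3.05930217 0.70993486 0.00480104]
```

arm_command(
  targets=[
    {"x": 0,"y": 0.44,"z": -0.1,"rx": 0,"ry": 0,"rz": 0,"claw": 0},
    {"x": 0,"y": 0.44,"z": -0.1,"rx": 0,"ry": 0,"rz": 0,"claw": 0},
    {"x": 0,"y": 0.44,"z": -0.1,"rx": 0,"ry": 0,"rz": 0,"claw": 0},
    {"x": 0,"y": 0.44,"z": -0.1,"rx": 0,"ry": 0,"rz": 0,"claw": 0},
    {"x": 0,"y": 0.44,"z": -0.1,"rx": 0,"ry": 0,"rz": 0,"claw": 0},
    {"x": 0,"y": 0.44,"z": -0.1,"rx": 0,"ry": 0,"rz": 0,"claw": 0},
    {"x": 0,"y": 0.44,"z": -0.1,"rx": 0,"ry": 0,"rz": 0,"claw": 0},
    {"x": 0,"y": 0.44,"z": -0.1,"rx": 0,"ry": 0,"rz": 0,"claw": 0},
  ],
)

```text
t: 1.62
tool_pos: [0.4622, -0.0591, 0.2795]
orientation: [3.061, 0.709, -0.001]
force: [-0.7, -1.2, -0.7]
opening: 0.0932
gripper_force: 0.0
```

```bash
python3 - <<'E'
from h import *
s=robot.read_state();print(s['t'],s['tool_pos'],s['orientation'])
snap('wrist','w3')
a=[cv2.resize(load(t)['p'][:330,:,::-1],(800,471))[:,:] for t in('w2','w3')]
cv2.imwrite('pics/w23.png',cv2.resize(np.vstack(a),(500,590)))
E
```

```text
1.6167 [ 0.46219806 -0.05914862  0.27946241] [ 3.06053400e+00  7.08512023e-01 -1.29897634e-03]
```

View pics/w23.png

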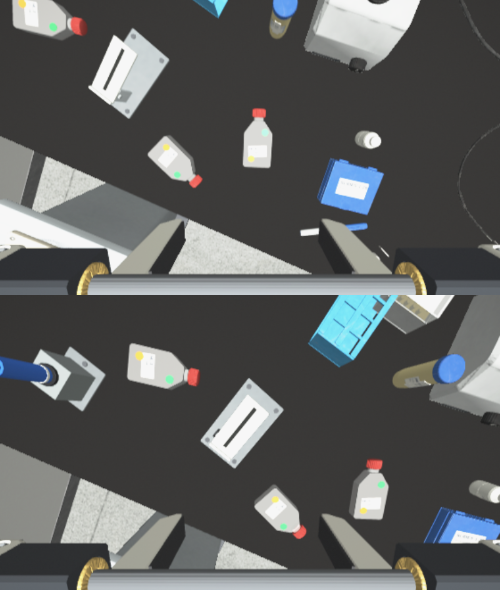

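The wrist views show the meant flask clear of everything (w3 at about (370,490) in the composite). The stand is at (240,425), the holder with the probe is at the left, and one look-alike flask lies right of the stand. Now the fits.

```bash
cat > fit.py <<'E'
from h import *
def plane(b):
    c=b.mean(0)
    for _ in range(6):
        U,S,V=np.linalg.svd(b-c,full_matrices=False); n=V[2]*np.sign(V[2,2]); r=(b-c)@n; k=abs(r)<max(.0015,2*r.std()); b=b[k]; c=b.mean(0)
    return c,n,r.std(),len(b)
def frame(n,long):  # local frame: x up slope
    x=long-n*(long@n); x/=np.linalg.norm(x); return np.c_[x,np.cross(n,x),n]
def board(tag):
    f=load(tag);P=cloud(f);p=f['p'].astype(int)
    w=(p.min(-1)>190)&(P[...,2]>.045)&(P[...,2]<.11)&(np.hypot(P[...,0]-.5,P[...,1]+.02)<.08)
    b=P[w]; c,n,s,N=plane(b)
    F=frame(n,np.array([1,-.24,0])); q=(b-c)@F; q=q[abs(q[:,2])<.004]
    (cx,cy),(a1,a2),ang=cv2.minAreaRect((q[:,:2]*1000).astype(np.float32))
    if a1<a2: ang-=90; a1,a2=a2,a1
    while ang>45: ang-=90
    while ang<-45: ang+=90
    F=frame(n,F@R.from_euler('z',ang,degrees=True).apply([1,0,0]))
    q=(b-c)@F; g=abs(q[:,2])<.003; lo=np.percentile(q[g],1,0);hi=np.percentile(q[g],99,0)
    print(tag,'board slope',np.degrees(np.arccos(n[2])).round(2),'yaw',np.degrees(np.arctan2(F[1,0],F[0,0])).round(2),'std',s,N,'size',(a1,a2),'ext',(hi-lo).round(4),
      'low-mid',(c+F@[lo[0],(lo[1]+hi[1])/2,0]).round(4),'hi-mid',(c+F@[hi[0],(lo[1]+hi[1])/2,0]).round(4))
def flask(tag):
    f=load(tag);P=cloud(f); Z=P[...,2]
    m=(Z>.021)&(Z<.034)&(np.hypot(P[...,0]-.5026,P[...,1]+.273)<.066)
    b=P[m]; r=cv2.minAreaRect((b[:,:2]*1000).astype(np.float32)); print(tag,'flask',len(b),np.median(b[:,2]),r)
    hsv=cv2.cvtColor(f['p'],cv2.COLOR_RGB2HSV).astype(int); near=np.hypot(P[...,0]-.5026,P[...,1]+.273)<.066
    for n,(lo,hi) in dict(orange=(12,32),green=(60,90),red=(-1,5)).items():
        k=near&(hsv[...,1]>110)&(hsv[...,2]>110)&(hsv[...,0]>lo)&(hsv[...,0]<hi); print(n,k.sum(),P[k].mean(0).round(4) if k.any() else '')
def probe(tag):
    f=load(tag);P=cloud(f);p=f['p'].astype(int);Z=P[...,2]; near=np.hypot(P[...,0]-.455,P[...,1]-.23)<.06
    t=near&(Z>.058)&(Z<.069)&(p.max(-1)-p.min(-1)<40)&(p.min(-1)>80);b=P[t]
    print(tag,'holder top',t.sum(),np.median(b[:,2]) if t.any() else'',cv2.minAreaRect((b[:,:2]*1000).astype(np.float32)) if t.any() else '')
    k=near&(Z>.136)&(Z<.155); print('cap',k.sum(),P[k].mean(0).round(4),cv2.minEnclosingCircle((P[k][:,:2]*1000).astype(np.float32)))
E
python3 - <<'E'
from fit import *
for t in('top0','w2','w3'): board(t)
for t in('top0','w2','w3'): flask(t)
for t in('top0','side0','w3'): probe(t)
E
```

```text
top0 board slope 13.66 yaw -13.91 std 0.001431485396008564 431 size (91.05249786376953, 39.721614837646484) ext [0.0879 0.039  0.0058] low-mid [ 0.4583 -0.0113  0.0552] hi-mid [ 0.5413 -0.0318  0.076 ]
w2 board slope 13.49 yaw -13.96 std 0.0007069797767363639 1600 size (90.21302032470703, 41.405921936035156) ext [0.0889 0.0393 0.0042] low-mid [ 0.4596 -0.0102  0.0537] hi-mid [ 0.5435 -0.031   0.0745]
w3 board slope 13.46 yaw -13.93 std 0.0006779216361639837 1742 size (91.70380401611328, 39.98938751220703) ext [0.0887 0.0391 0.0039] low-mid [ 0.4598 -0.0099  0.0538] hi-mid [ 0.5436 -0.0307  0.0745]
top0 flask 620 0.02638284556189019 ((502.62548828125, -273.08599853515625), (105.54019927978516, 52.114585876464844), 22.254215240478516)
orange 15 [ 0.4657 -0.2767  0.0262]
green 14 [ 0.5193 -0.2773  0.0273]
red 51 [ 0.5443 -0.2521  0.0215]
w2 flask 1604 0.024820277918931405 ((505.1871337890625, -271.19329833984375), (104.82757568359375, 51.96559524536133), 23.795900344848633)
orange 8574 [ 0.4976 -0.2885  0.4511]
green 0 
red 151 [ 0.5465 -0.2528  0.0267]
w3 flask 1721 0.02485833922601577
[... 204 characters left out ...]
]
top0 holder top 182 0.06485509875584639 ((449.64739990234375, 246.19052124023438), (46.870567321777344, 46.30768585205078), 76.35470581054688)
cap 70 [0.4497 0.2447 0.1483] ((449.4936218261719, 246.27098083496094), 11.252877235412598)
side0 holder top 116 0.06284441086073395 ((451.0075378417969, 245.02284240722656), (51.27166748046875, 47.002197265625), 78.91201782226562)
cap 48 [0.4509 0.2411 0.1436] ((451.12054443359375, 243.8420867919922), 10.547185897827148)
w3 holder top 968 0.06357235776548989 ((450.977783203125, 247.2854766845703), (47.44294357299805, 47.052284240722656), 76.58334350585938)
cap 192 [0.4527 0.239  0.1405] ((450.96124267578125, 245.43661499023438), 10.627285957336426)
```

The measurements agree to about 2 mm. The flask origin is (0.504,-0.272) at yaw 23.3°. The board foot is (0.459,-0.0105,0.055) at yaw -14°, slope 13.5°. Next is the grasp at (0.495,-0.276).

arm_command(
  targets=[
    {"x": 0.065,"y": -0.434,"z": -0.3,"rx": 0,"ry": 0,"rz": -0.023,"claw": 0},
    {"x": 0.065,"y": -0.434,"z": -0.3,"rx": 0,"ry": 0,"rz": -0.023,"claw": 0},
    {"x": 0.065,"y": -0.434,"z": -0.3,"rx": 0,"ry": 0,"rz": -0.023,"claw": 0},
    {"x": 0.065,"y": -0.434,"z": -0.3,"rx": 0,"ry": 0,"rz": -0.023,"claw": 0},
    {"x": 0.065,"y": -0.434,"z": -0.3,"rx": 0,"ry": 0,"rz": -0.023,"claw": 0},
    {"x": 0.065,"y": -0.434,"z": -0.3,"rx": 0,"ry": 0,"rz": -0.023,"claw": 0},
    {"x": 0.065,"y": -0.434,"z": -0.3,"rx": 0,"ry": 0,"rz": -0.023,"claw": 0},
    {"x": 0.065,"y": -0.434,"z": -0.36,"rx": 0,"ry": 0,"rz": -0.023,"claw": 0},
    {"x": 0.065,"y": -0.434,"z": -0.42,"rx": 0,"ry": 0,"rz": -0.023,"claw": 0},
    {"x": 0.065,"y": -0.434,"z": -0.42,"rx": 0,"ry": 0,"rz": -0.023,"claw": 0},
  ],
)

```text
t: 2.5
tool_pos: [0.4903, -0.2765, 0.0633]
orientation: [-3.071, -0.628, 0.012]
force: [-1.8, 0.8, -1.7]
opening: 0.0932
gripper_force: 0.0
```

arm_command(
  targets=[
    {"x": 0,"y": 0,"z": -0.06,"rx": 0,"ry": 0,"rz": 0,"claw": 0},
    {"x": 0,"y": 0,"z": -0.105,"rx": 0,"ry": 0,"rz": 0,"claw": 0},
    {"x": 0,"y": 0,"z": -0.105,"rx": 0,"ry": 0,"rz": 0,"claw": 0},
    {"x": 0,"y": 0,"z": -0.105,"rx": 0,"ry": 0,"rz": 0,"claw": 0},
  ],
)

```text
t: 2.83
tool_pos: [0.4941, -0.277, 0.0176]
orientation: [-3.076, -0.633, 0.002]
force: [0.1, -0.4, -0.4]
opening: 0.0924
gripper_force: 0.0
```

arm_command(
  targets=[
    {"x": 0,"y": 0,"z": 0,"rx": 0,"ry": 0,"rz": 0,"claw": 180},
    {"x": 0,"y": 0,"z": 0,"rx": 0,"ry": 0,"rz": 0,"claw": 180},
    {"x": 0,"y": 0,"z": 0,"rx": 0,"ry": 0,"rz": 0,"claw": 180},
    {"x": 0,"y": 0,"z": 0,"rx": 0,"ry": 0,"rz": 0,"claw": 180},
    {"x": 0,"y": 0,"z": 0,"rx": 0,"ry": 0,"rz": 0,"claw": 180},
    {"x": 0,"y": 0,"z": 0,"rx": 0,"ry": 0,"rz": 0,"claw": 180},
  ],
  squeeze=15,
)

```text
t: 3.33
tool_pos: [0.4953, -0.2766, 0.018]
orientation: [3.076, 0.635, 0.001]
force: [0.2, -0.5, -0.9]
opening: 0.0576
gripper_force: 0.0
```

arm_command(
  targets=[
    {"x": 0,"y": 0,"z": 0,"rx": 0,"ry": 0,"rz": 0,"claw": 180},
    {"x": 0,"y": 0,"z": 0,"rx": 0,"ry": 0,"rz": 0,"claw": 180},
    {"x": 0,"y": 0,"z": 0,"rx": 0,"ry": 0,"rz": 0,"claw": 180},
  ],
  squeeze=15,
)

```text
t: 3.58
tool_pos: [0.4951, -0.2766, 0.0176]
orientation: [3.077, 0.635, 0.0]
force: [0.1, -0.2, 2.7]
opening: 0.0376
gripper_force: 1.0
```

The opening of 38 mm is less than 52 mm, so I'll look.

```bash
python3 - <<'E'
from h import *
snap('wrist','w4');snap('side','s4');s=robot.read_state();print(s['opening'],s['gripper_force'])
a=load('w4')['p'][100:400,100:460,::-1]; b=load('s4')['p'][200:350,140:320,::-1]
cv2.imwrite('pics/g4.png',np.hstack([a,cv2.resize(b,(360,300))]))
E
```

```text
0.03014572810876855 1.1995754158124328
```

View pics/g4.png

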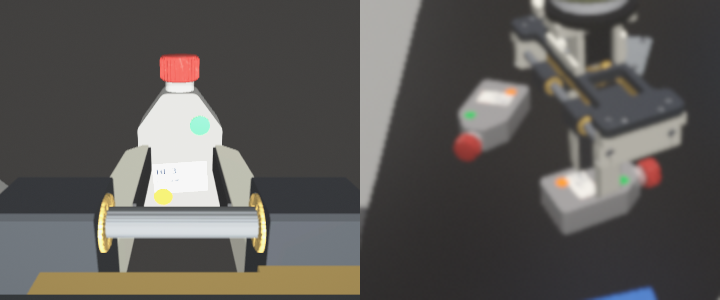

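The fingers seem to be over the flask's top face rather than on its sides. I'll check the fingertip geometry from depth.

```bash
python3 - <<'E'
from h import *
for t,tp,ov in(('w2',[.4653,-.2759,.3323],[3.0593,.70993,.0048]),('w4',[.4951,-.2766,.0176],[3.077,.635,0])):
    P=cloud(load(t)); T=Rm(ov); Q=(P-np.array(tp))@T   # tool frame
    m=(abs(Q[...,0])<.03)&(abs(Q[...,1])<.075)&(Q[...,2]>-.08)&(Q[...,2]<.04); 
    for sy in(-1,1):
        k=m&(Q[...,1]*sy>0.0); q=Q[k]; print(t,sy,len(q))
        for lo in np.arange(-.08,.04,.01):
            g=q[(q[:,2]>=lo)&(q[:,2]<lo+.01)]
            if len(g): print('  z %.2f n %d x[%.3f %.3f] y[%.3f %.3f]'%(lo,len(g),*np.percentile(g[:,0],[2,98]),*np.percentile(g[:,1],[2,98])))
E
```

```text
w2 -1 3040
  z -0.08 n 250 x[-0.009 0.010] y[-0.061 -0.047]
  z -0.07 n 626 x[0.003 0.010] y[-0.062 -0.045]
  z -0.06 n 573 x[-0.002 0.010] y[-0.061 -0.045]
  z -0.05 n 518 x[-0.006 0.010] y[-0.060 -0.045]
  z -0.04 n 416 x[-0.006 0.010] y[-0.060 -0.045]
  z -0.03 n 339 x[-0.006 0.010] y[-0.059 -0.045]
  z -0.02 n 268 x[-0.006 0.010] y[-0.058 -0.045]
  z -0.01 n 50 x[-0.006 0.010] y[-0.052 -0.045]
w2 1 3040
  z -0.08 n 270 x[-0.009 0.010] y[0.048 0.063]
  z -0.07 n 611 x[0.003 0.010] y[0.047 0.063]
  z -0.06 n 570 x[-0.002 0.010] y[0.047 0.063]
  z -0.05 n 510 x[-0.006 0.010] y[0.047 0.062]
  z -0.04 n 429 x[-0.006 0.010] y[0.047 0.061]
  z -0.03 n 338 x[-0.007 0.010] y[0.047 0.061]
  z -0.02 n 266 x[-0.006 0.010] y[0.047 0.060]
  z -0.01 n 46 x[-0.006 0.010] y[0.047 0.054]
w4 -1 9437
  z -0.08 n 116 x[-0.009 0.010] y[-0.025 -0.019]
  z -0.07 n 332 x[0.005 0.010] y[-0.027 -0.018]
  z -0.06 n 372 x[-0.001 0.010] y[-0.030 -0.018]
  z -0.05 n 388 x[-0.005 0.010] y[-0.033 -0.018]
  z -0.04 n 326 x[-0.005 0.010] y[-0.032 -0.018]
  z -0.03 n 249 x[-0.006 0.010] y[-0.032 -0.018]
  z -0.02 n 190 x[-0.005 0.010] y[-0.031 -0.018]
  z -0.01 n 3078 x[-0.029 0.029] y[-0.024 -0.001]
  z -0.00 n 15 x[0.022 0.030] y[-0.025 -0.019]
  z 0.01 n 4286 x[-0.024 0.029] y[-0.074 -0.026]
  z 0.02 n 85 x[-0.026 0.029] y[-0.074 -0.030]
w4 1 9546
  z -0.08 n 115 x[-0.009 0.010] y[0.021 0.027]
  z -0.07 n 328 x[0.005 0.010] y[0.020 0.029]
  z -0.06 n 377 x[-0.000 0.010] y[0.020 0.032]
  z -0.05 n 385 x[-0.005 0.010] y[0.020 0.035]
  z -0.04 n 325 x[-0.005 0.010] y[0.020 0.034]
  z -0.03 n 253 x[-0.005 0.010] y[0.020 0.034]
  z -0.02 n 189 x[-0.005 0.010] y[0.020 0.033]
  z -0.01 n 3219 x[-0.029 0.029] y[0.001 0.024]
  z -0.00 n 21 x[0.021 0.029] y[0.019 0.025]
  z 0.01 n 4290 x[-0.024 0.029] y[0.025 0.074]
  z 0.02 n 44 x[-0.020 0.029] y[0.022 0.075]
```

The fingertips actually end about 8 mm behind the reported TCP, so they stopped on top of the flask. I'll lift, open, and go 22 mm deeper.

arm_command(
  targets=[
    {"x": 0,"y": 0,"z": 0.02,"rx": 0,"ry": 0,"rz": 0,"claw": 0},
    {"x": 0,"y": 0,"z": 0.04,"rx": 0,"ry": 0,"rz": 0,"claw": 0},
    {"x": 0,"y": 0,"z": 0.04,"rx": 0,"ry": 0,"rz": 0,"claw": 0},
    {"x": 0,"y": 0,"z": 0.04,"rx": 0,"ry": 0,"rz": 0,"claw": 0},
    {"x": 0,"y": 0,"z": 0.04,"rx": 0,"ry": 0,"rz": 0,"claw": 0},
    {"x": 0,"y": 0,"z": 0.04,"rx": 0,"ry": 0,"rz": 0,"claw": 0},
    {"x": 0,"y": 0,"z": 0.04,"rx": 0,"ry": 0,"rz": 0,"claw": 0},
    {"x": 0,"y": 0,"z": 0.04,"rx": 0,"ry": 0,"rz": 0,"claw": 0},
    {"x": 0,"y": 0,"z": 0.04,"rx": 0,"ry": 0,"rz": 0,"claw": 0},
  ],
)

```text
t: 4.43
tool_pos: [0.4948, -0.2764, 0.0371]
orientation: [-3.076, -0.634, 0.001]
force: [-0.6, 0.8, 0.9]
opening: 0.0856
gripper_force: 0.0
```

```bash
python3 - <<'E'
from fit import *
s=robot.read_state();tp=s['tool_pos'];T=Rm(s['orientation']);print(tp,s['opening'])
snap('wrist','w5');f=load('w5');P=cloud(f);Z=P[...,2];flask('w5')
Q=(P-tp)@T
k=(abs(Q[...,0])<.02)&(abs(Q[...,1])>.03)&(abs(Q[...,1])<.06)&(Q[...,2]>-.03)&(Q[...,2]<.02);print(np.sort(Q[k][:,2])[-8:])
m=(Z>.019)&(Z<.032)&(abs(Q[...,0])<.05)&(abs(Q[...,1])<.04);q=Q[m];print('flask y mid at x bins',[(x,np.percentile(q[abs(q[:,0]-x)<.004][:,1],[1,99]).round(4)) for x in(-.02,0,.015,.03) if (abs(q[:,0]-x)<.004).sum()>5])
E
```

```text
[ 0.49477573 -0.27637496  0.03708056] 0.08563768754271046
w5 flask 8423 0.02489728938570332 ((504.4599304199219, -272.3492736816406), (104.80061340332031, 52.05146408081055), 23.55289649963379)
orange 8861 [ 0.5249 -0.2897  0.1531]
green 0 
red 866 [ 0.5462 -0.254   0.021 ]
[-0.00725503 -0.00718911 -0.00716577 -0.00713673 -0.00708547 -0.00698661
 -0.00688769 -0.00675988]
flask y mid at x bins [(-0.02, array([-0.0253,  0.0258])), (0, array([-0.0253,  0.0254])), (0.015, array([-0.0254,  0.0254])), (0.03, array([-0.0198,  0.0199]))]
```

The flask is still centred and its yaw unchanged. Going down and gripping.

arm_command(
  targets=[
    {"x": 0,"y": 0,"z": -0.05,"rx": 0,"ry": 0,"rz": 0,"claw": 0},
    {"x": 0,"y": 0,"z": -0.081,"rx": 0,"ry": 0,"rz": 0,"claw": 0},
    {"x": 0,"y": 0,"z": -0.081,"rx": 0,"ry": 0,"rz": 0,"claw": 100},
    {"x": 0,"y": 0,"z": -0.081,"rx": 0,"ry": 0,"rz": 0,"claw": 180},
    {"x": 0,"y": 0,"z": -0.081,"rx": 0,"ry": 0,"rz": 0,"claw": 180},
    {"x": 0,"y": 0,"z": -0.081,"rx": 0,"ry": 0,"rz": 0,"claw": 180},
    {"x": 0,"y": 0,"z": -0.081,"rx": 0,"ry": 0,"rz": 0,"claw": 180},
    {"x": 0,"y": 0,"z": -0.081,"rx": 0,"ry": 0,"rz": 0,"claw": 180},
    {"x": 0,"y": 0,"z": -0.081,"rx": 0,"ry": 0,"rz": 0,"claw": 180},
    {"x": 0,"y": 0,"z": -0.081,"rx": 0,"ry": 0,"rz": 0,"claw": 180},
  ],
)

```text
t: 5.32
tool_pos: [0.4955, -0.2768, -0.0023]
orientation: [3.076, 0.635, 0.001]
force: [-1.4, 0.8, 4.4]
opening: 0.0515
gripper_force: 15.0
```

Gripped at 51.5 mm with 15 N. Now working out the placing shift and turn.

```bash
python3 - <<'E'
from h import *
s=robot.read_state();tp=s['tool_pos'];T=Rm(s['orientation']);print(tp,s['opening'],s['gripper_force'])
Ff=R.from_euler('z',23.4,degrees=True).as_matrix(); fo=np.array([.5043,-.2722,0])
B=R.from_euler('zy',[-13.95,-13.47],degrees=True).as_matrix(); print('board x',B[:,0],'z',B[:,2])
bo=np.array([.4592,-.0105,.055])
for dz in(.03,.003,.0005):
    D=B@Ff.T; tgt=bo+B@[.0545,0,dz]; tcp=tgt+D@(tp-fo)
    print(dz,'shift',((tcp-tp)/.5).round(4),'turn',(R.from_matrix(D).as_rotvec()/2).round(4),'tcp',tcp.round(4),'toolrot',R.from_matrix(D@T).as_rotvec().round(3))
E
```

```text
[ 0.49548751 -0.27678834 -0.00230571] 0.05154315048973726 14.998926892876625
board x [ 0.9438098  -0.24107506  0.22606609] z [-2.32936200e-01 -3.46944695e-18  9.72492019e-01]
0.03 shift [-0.0016  0.5097  0.1886] turn [ 0.0383 -0.1133 -0.3244] tcp [ 0.4947 -0.0219  0.092 ] toolrot [-3.069  0.378 -0.363]
0.003 shift [0.0109 0.5097 0.136 ] turn [ 0.0383 -0.1133 -0.3244] tcp [ 0.501  -0.0219  0.0657] toolrot [-3.069  0.378 -0.363]
0.0005 shift [0.0121 0.5097 0.1312] turn [ 0.0383 -0.1133 -0.3244] tcp [ 0.5015 -0.0219  0.0633] toolrot [-3.069  0.378 -0.363]
```

arm_command(
  targets=[
    {"x": 0,"y": 0,"z": 0.08,"rx": 0,"ry": 0,"rz": 0,"claw": 180},
    {"x": 0,"y": 0,"z": 0.16,"rx": 0,"ry": 0,"rz": 0,"claw": 180},
    {"x": 0,"y": 0,"z": 0.24,"rx": 0,"ry": 0,"rz": 0,"claw": 180},
    {"x": 0,"y": 0,"z": 0.3,"rx": 0,"ry": 0,"rz": 0,"claw": 180},
    {"x": 0,"y": 0,"z": 0.3,"rx": 0,"ry": 0,"rz": 0,"claw": 180},
  ],
)

```text
t: 5.73
tool_pos: [0.4988, -0.2791, 0.1556]
orientation: [3.068, 0.633, 0.014]
force: [1.6, -0.2, -0.3]
opening: 0.0516
gripper_force: 15.0
```

arm_command(
  targets=[
    {"x": 0,"y": 0.51,"z": -0.06,"rx": 0.0383,"ry": -0.1133,"rz": -0.3244,"claw": 180},
    {"x": 0,"y": 0.51,"z": -0.06,"rx": 0.0383,"ry": -0.1133,"rz": -0.3244,"claw": 180},
    {"x": 0,"y": 0.51,"z": -0.06,"rx": 0.0383,"ry": -0.1133,"rz": -0.3244,"claw": 180},
    {"x": 0,"y": 0.51,"z": -0.06,"rx": 0.0383,"ry": -0.1133,"rz": -0.3244,"claw": 180},
    {"x": 0,"y": 0.51,"z": -0.06,"rx": 0.0383,"ry": -0.1133,"rz": -0.3244,"claw": 180},
    {"x": 0,"y": 0.51,"z": -0.06,"rx": 0.0383,"ry": -0.1133,"rz": -0.3244,"claw": 180},
    {"x": 0,"y": 0.51,"z": -0.06,"rx": 0.0383,"ry": -0.1133,"rz": -0.3244,"claw": 180},
    {"x": 0,"y": 0.51,"z": -0.06,"rx": 0.0383,"ry": -0.1133,"rz": -0.3244,"claw": 180},
    {"x": 0,"y": 0.51,"z": -0.06,"rx": 0.0383,"ry": -0.1133,"rz": -0.3244,"claw": 180},
    {"x": 0,"y": 0.51,"z": -0.06,"rx": 0.0383,"ry": -0.1133,"rz": -0.3244,"claw": 180},
  ],
)

```text
t: 6.57
tool_pos: [0.4952, -0.0222, 0.1171]
orientation: [-3.069, 0.377, -0.363]
force: [0.1, 0.2, -0.6]
opening: 0.0516
gripper_force: 15.0
```

```bash
python3 - <<'E'
from h import *
snap('wrist','w6');snap('side','s6');s=robot.read_state();print(s['tool_pos'],s['orientation'],s['opening'],s['force'])
f=load('w6');P=cloud(f);Q=(P-s['tool_pos'])@Rm(s['orientation'])
q=Q[(abs(Q[...,0])<.07)&(abs(Q[...,1])<.02)&(Q[...,2]>-.06)&(Q[...,2]<.012)]
for x in np.arange(-.04,.07,.01):
    g=q[abs(q[:,0]-x)<.004]; print(x.round(3),len(g),np.median(g[:,2]).round(4) if len(g) else '')
a=f['p'][60:400,60:500,::-1];b=load('s6')['p'][120:290,160:360,::-1]
cv2.imwrite('pics/g6.png',np.hstack([a,cv2.resize(b,(360,340))[:, :]]))
E
```

```text
[ 0.4953674  -0.02281185  0.11713672] [-3.06881784  0.37982197 -0.3625362 ] 0.05140229380241005 [-0.12141281 -0.55001503 -0.59292241]
-0.04 67 -0.0268
-0.03 0 
-0.02 415 -0.0274
-0.01 886 -0.0275
0.0 966 -0.0272
0.01 983 -0.0271
0.02 1012 -0.0273
0.03 1093 -0.0271
0.04 811 -0.0263
0.05 572 -0.0244
0.06 666 -0.024
0.07 0
```

View pics/g6.png

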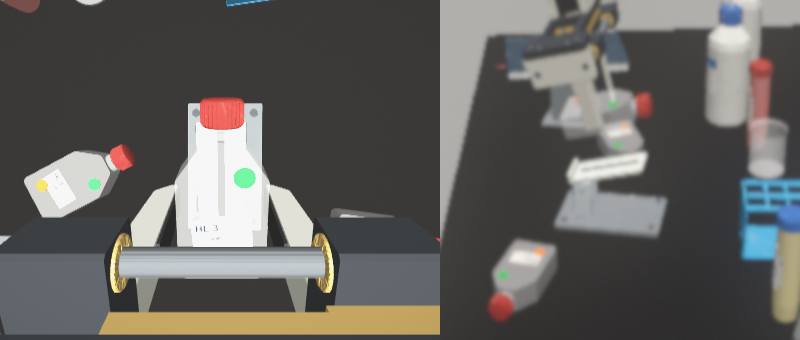

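The flask is held flat to the tool, neck up the slope over the stand, with the spots up (green seen at (245,178)). Lowering along the board's normal.

arm_command(
  targets=[
    {"x": -0.001,"y": 0.0014,"z": -0.05,"rx": 0,"ry": 0,"rz": 0,"claw": 180},
    {"x": 0.005,"y": 0.0014,"z": -0.077,"rx": 0,"ry": 0,"rz": 0,"claw": 180},
    {"x": 0.01,"y": 0.0014,"z": -0.098,"rx": 0,"ry": 0,"rz": 0,"claw": 180},
    {"x": 0.0114,"y": 0.0014,"z": -0.103,"rx": 0,"ry": 0,"rz": 0,"claw": 180},
    {"x": 0.0114,"y": 0.0014,"z": -0.103,"rx": 0,"ry": 0,"rz": 0,"claw": 180},
    {"x": 0.0114,"y": 0.0014,"z": -0.103,"rx": 0,"ry": 0,"rz": 0,"claw": 180},
  ],
)

```text
t: 7.17
tool_pos: [0.501, -0.0217, 0.0658]
orientation: [-3.069, 0.38, -0.362]
force: [0.4, -0.4, -0.7]
opening: 0.0515
gripper_force: 15.0
```

arm_command(
  targets=[
    {"x": 0.0007,"y": 0,"z": -0.003,"rx": 0,"ry": 0,"rz": 0,"claw": 180},
    {"x": 0.001,"y": 0,"z": -0.0045,"rx": 0,"ry": 0,"rz": 0,"claw": 180},
    {"x": 0.001,"y": 0,"z": -0.0045,"rx": 0,"ry": 0,"rz": 0,"claw": 180},
    {"x": 0.001,"y": 0,"z": -0.0045,"rx": 0,"ry": 0,"rz": 0,"claw": 180},
  ],
)

```text
t: 7.5
tool_pos: [0.5019, -0.0214, 0.0642]
orientation: [-3.069, 0.378, -0.365]
force: [-2.6, -2.1, 4.8]
opening: 0.0515
gripper_force: 15.0
```

Contact at about 5 N, so it's seated. Opening, then retreating along the normal.

arm_command(
  targets=[
    {"x": 0,"y": 0,"z": 0,"rx": 0,"ry": 0,"rz": 0,"claw": 40},
    {"x": 0,"y": 0,"z": 0,"rx": 0,"ry": 0,"rz": 0,"claw": 40},
    {"x": 0,"y": 0,"z": 0,"rx": 0,"ry": 0,"rz": 0,"claw": 40},
    {"x": 0,"y": 0,"z": 0,"rx": 0,"ry": 0,"rz": 0,"claw": 40},
    {"x": 0,"y": 0,"z": 0,"rx": 0,"ry": 0,"rz": 0,"claw": 40},
    {"x": -0.01,"y": 0,"z": 0.04,"rx": 0,"ry": 0,"rz": 0,"claw": 0},
    {"x": -0.02,"y": 0,"z": 0.085,"rx": 0,"ry": 0,"rz": 0,"claw": 0},
    {"x": -0.04,"y": 0,"z": 0.16,"rx": 0,"ry": 0,"rz": 0,"claw": 0},
    {"x": -0.06,"y": 0,"z": 0.24,"rx": 0,"ry": 0,"rz": 0,"claw": 0},
    {"x": -0.06,"y": 0,"z": 0.24,"rx": 0,"ry": 0,"rz": 0,"claw": 0},
  ],
)

```text
t: 8.33
tool_pos: [0.4743, -0.0214, 0.1924]
orientation: [-3.067, 0.377, -0.381]
force: [0.6, -0.5, 2.4]
opening: 0.0932
gripper_force: 0.0
```

```bash
python3 - <<'E'
from fit import *
s=robot.read_state();print(s['t'],s['tool_pos'],s['orientation'],s['opening'])
B=R.from_euler('zy',[-13.95,-13.47],degrees=True).as_matrix(); bo=np.array([.4592,-.0105,.055])
for c in('wrist','top'):
    snap(c,c+'7');f=load(c+'7');P=cloud(f);Q=(P-bo)@B
    hsv=cv2.cvtColor(f['p'],cv2.COLOR_RGB2HSV).astype(int)
    m=(abs(Q[...,0]-.05)<.07)&(abs(Q[...,1])<.045)&(Q[...,2]>.015)&(Q[...,2]<.04);q=Q[m]
    t=q[(q[:,0]<.07)&(abs(q[:,1])<.02)]; c0,n,sd,N=plane(t);print(c,len(q),'top plane',c0.round(4),n.round(4),sd,N)
    print(cv2.minAreaRect((q[:,:2]*1000).astype(np.float32)))
    for nm,(lo,hi) in dict(orange=(12,32),green=(60,95)).items():
        k=m&(hsv[...,1]>80)&(hsv[...,2]>110)&(hsv[...,0]>lo)&(hsv[...,0]<hi); print(nm,k.sum(),Q[k].mean(0).round(4) if k.any() else '',P[k].mean(0).round(4) if k.any() else'')
probe('wrist7');probe('top7')
E
```

```text
8.3333 [ 0.47434248 -0.0214476   0.19244761] [-3.06715311  0.37708807 -0.38080808] 0.09316237444654138
wrist 4339 top plane [ 0.0377 -0.      0.0254] [-0.0074  0.0553  0.9984] 0.0006464193066357514 2445
((55.39834213256836, -0.3003215789794922), (51.67268371582031, 104.99000549316406), 88.62567138671875)
orange 84 [0.0191 0.0117 0.0251] [ 0.4741 -0.0037  0.0844]
green 97 [ 0.0669 -0.0115  0.0268] [ 0.5134 -0.0378  0.0955]
top 583 top plane [ 0.0431 -0.0002  0.027 ] [-0.0197  0.0673  0.9975] 0.001341240691705857 287
((57.530418395996094, -0.8857212066650391), (51.998451232910156, 99.86050415039062), 89.95232391357422)
orange 1 [0.014  0.0125 0.0263] [ 0.4692 -0.0017  0.0845]
green 16 [ 0.0668 -0.0117  0.0289] [ 0.5128 -0.0379  0.0976]
wrist7 holder top 0  
cap 0 [nan nan nan] ((0.0, 0.0), 0.0)
top7 holder top 183 0.06495756612919279 ((449.7400207519531, 246.2805633544922), (46.7528076171875, 46.245304107666016), 76.24732208251953)
cap 72 [0.4497 0.2443 0.1479] ((449.26068115234375, 246.2899627685547), 11.327751159667969)fit.py:33: RuntimeWarning: Mean of empty slice.
  k=near&(Z>.136)&(Z<.155); print('cap',k.sum(),P[k].mean(0).round(4),cv2.minEnclosingCircle((P[k][:,:2]*1000).astype(np.float32)))
  ret = um.true_divide(
```

```bash
python3 - <<'E'
from fit import *
for t in('w2','w3','top0'):
    f=load(t);P=cloud(f);p=f['p'].astype(int)
    b=P[(p.min(-1)>190)&(P[...,2]>.045)&(P[...,2]<.11)&(np.hypot(P[...,0]-.5,P[...,1]+.02)<.08)]
    c,n,s,N=plane(b); B=R.from_euler('zy',[-13.95,-13.47],degrees=True).as_matrix(); print(t,'board n in B',(B.T@n).round(4),N)
B=R.from_euler('z',23.4,degrees=True).as_matrix()
for t in('w5','w3','w2','top0'):
    P=cloud(load(t));Q=(P-[.5043,-.2722,0])@B
    b=Q[(abs(Q[...,1])<.022)&(Q[...,0]<.02)&(Q[...,0]>-.05)&(Q[...,2]>.02)&(Q[...,2]<.033)];c,n,s,N=plane(b);print(t,'flask n',n.round(4),N)
B=R.from_euler('zy',[-13.95,-13.47],degrees=True).as_matrix(); bo=np.array([.4592,-.0105,.055])
Q=(cloud(load('wrist7'))-bo)@B
for y in np.arange(-.06,.061,.006):
    g=Q[(abs(Q[...,1]-y)<.003)&(abs(Q[...,0]-.045)<.025)&(Q[...,2]>-.02)&(Q[...,2]<.06)]
    if len(g):print(y.round(3),len(g),np.percentile(g[:,2],[5,50,95]).round(4))
f=load('wrist7')['p'][60:400,60:500,::-1];t=load('top7')['p'][195:265,260:340,::-1]
cv2.imwrite('pics/g7.png',np.hstack([f,cv2.resize(t,(360,340),interpolation=cv2.INTER_CUBIC)]))
E
```

```text
w2 board n in B [-0.0074  0.0565  0.9984] 1600
w3 board n in B [-0.0069  0.0573  0.9983] 1742
top0 board n in B [-0.0101  0.0459  0.9989] 431
w5 flask n [-4.0e-04  1.9e-03  1.0e+00] 5827
w3 flask n [-2.3e-03 -6.0e-04  1.0e+00] 1109
w2 flask n [3.0e-04 1.8e-03 1.0e+00] 1039
top0 flask n [-0.005   0.0049  1.    ] 383
-0.024 217 [0.0207 0.0264 0.0277]
-0.018 291 [0.0252 0.0264 0.0276]
-0.012 303 [0.0251 0.0263 0.0275]
-0.006 291 [0.0248 0.026  0.0271]
-0.0 290 [0.0244 0.0255 0.0267]
0.006 293 [0.0241 0.0252 0.0263]
0.012 293 [0.0237 0.025  0.026 ]
0.018 283 [0.0233 0.0244 0.0254]
0.024 241 [0.0227 0.0239 0.0252]
```

View pics/g7.png

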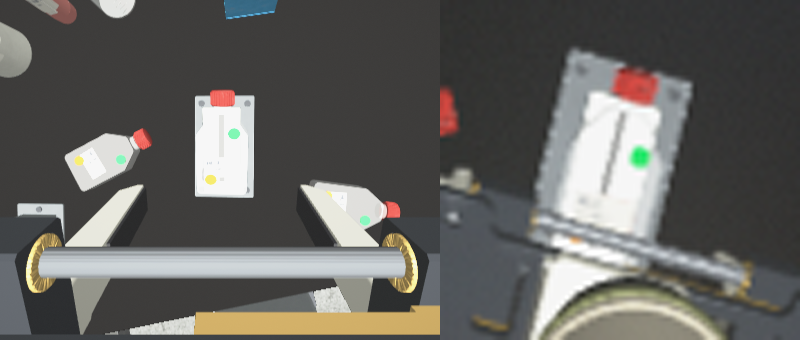

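The stand's board itself is rolled by 0.057 rad (w2/w3 show it too). The flask lies flush on it, 3 mm from the lip, with orange seen at (210,180). Now the move to the probe.

```bash
python3 - <<'E'
from h import *
s=robot.read_state();tp=s['tool_pos'];T=Rm(s['orientation']);print(s['t'],tp,s['orientation'])
V=R.from_euler('z',-13.95,degrees=True).as_matrix()@np.diag([1,-1,-1.]);
print('turn',(R.from_matrix(V@T.T).as_rotvec()/2).round(4),'shift',((np.array([.4505,.2462,.084])-tp)/.5).round(4))
B=R.from_euler('zy',[-13.95,-13.47],degrees=True).as_matrix()
n=B@[-.0074,.0555,.9984];print('n',n, 'spot',B@[.0192,.0117,.026]+[.4592,-.0105,.055])
E
```

```text
8.4333 [ 0.47267193 -0.02107598  0.18599373] [-3.06791753  0.37765427 -0.37040813]
turn [0.0004 0.1201 0.0007] shift [-0.0443  0.5346 -0.204 ]
n [-0.22653608  0.05564706  0.97237975] spot [ 0.4740078  -0.00377372  0.08528228]
```

arm_command(
  targets=[
    {"x": -0.042,"y": 0.536,"z": 0.05,"rx": 0,"ry": 0.118,"rz": 0,"claw": 0},
    {"x": -0.042,"y": 0.536,"z": 0.05,"rx": 0,"ry": 0.118,"rz": 0,"claw": 0},
    {"x": -0.042,"y": 0.536,"z": 0.05,"rx": 0,"ry": 0.118,"rz": 0,"claw": 0},
    {"x": -0.042,"y": 0.536,"z": 0.05,"rx": 0,"ry": 0.118,"rz": 0,"claw": 0},
    {"x": -0.042,"y": 0.536,"z": 0.05,"rx": 0,"ry": 0.118,"rz": 0,"claw": 0},
    {"x": -0.042,"y": 0.536,"z": 0.05,"rx": 0,"ry": 0.118,"rz": 0,"claw": 0},
    {"x": -0.042,"y": 0.536,"z": 0.05,"rx": 0,"ry": 0.118,"rz": 0,"claw": 0},
    {"x": -0.042,"y": 0.536,"z": 0.05,"rx": 0,"ry": 0.118,"rz": 0,"claw": 0},
    {"x": -0.042,"y": 0.536,"z": 0.05,"rx": 0,"ry": 0.118,"rz": 0,"claw": 0},
    {"x": -0.042,"y": 0.536,"z": 0.05,"rx": 0,"ry": 0.118,"rz": 0,"claw": 0},
  ],
)

```text
t: 9.27
tool_pos: [0.4496, 0.2463, 0.2066]
orientation: [3.116, -0.383, -0.005]
force: [-0.2, -0.3, -0.1]
opening: 0.0926
gripper_force: 0.0
```

```bash
python3 - <<'E'
from h import *
s=robot.read_state();tp=s['tool_pos'];T=Rm(s['orientation']);print(s['t'],tp,s['orientation'],'z',T[:,2],'yaw',np.degrees(np.arctan2(T[1,0],T[0,0])))
snap('wrist','w8');P=cloud(load('w8'));Z=P[...,2];near=np.hypot(P[...,0]-.45,P[...,1]-.246)<.05
Q=(P-tp)@T
for lo,hi in((.136,.155),(.072,.136),(.055,.072)):
    b=P[near&(Z>lo)&(Z<hi)]; print(lo,len(b),b.mean(0).round(4) if len(b) else '',cv2.minAreaRect((b[:,:2]*1000).astype(np.float32)) if len(b)>5 else '')
b=P[near&(Z>.143)&(Z<.156)]
if len(b)>5: print(cv2.minEnclosingCircle((b[:,:2]*1000).astype(np.float32)),np.median(b[:,2]))
E
```

```text
9.2667 [0.44961434 0.24632786 0.20655048] [ 3.11620505 -0.38329645 -0.0049064 ] z [-0.00333389 -0.00150358 -0.99999331] yaw -14.024623441062396
0.136 517 [0.453  0.2468 0.1472] ((451.49285888671875, 247.30258178710938), (21.099613189697266, 20.849061965942383), 69.89520263671875)
0.072 340 [0.459  0.2452 0.1072] ((456.0899658203125, 245.7515869140625), (22.38445281982422, 11.935786247253418), 72.96456909179688)
0.055 1169 [0.4567 0.2455 0.0645] ((450.7681579589844, 247.3957061767578), (45.8817024230957, 46.78184127807617), 76.69776916503906)
((450.849853515625, 247.33912658691406), 10.720871925354004) 0.1493388529517539
```

The probe axis is at (0.451,0.247), which agrees with the holder centre. Descending to grip the barrel.

arm_command(
  targets=[
    {"x": 0.003,"y": 0.002,"z": -0.05,"rx": 0,"ry": 0,"rz": 0,"claw": 0},
    {"x": 0.003,"y": 0.002,"z": -0.12,"rx": 0,"ry": 0,"rz": 0,"claw": 0},
    {"x": 0.003,"y": 0.002,"z": -0.2,"rx": 0,"ry": 0,"rz": 0,"claw": 0},
    {"x": 0.003,"y": 0.002,"z": -0.245,"rx": 0,"ry": 0,"rz": 0,"claw": 100},
    {"x": 0.003,"y": 0.002,"z": -0.245,"rx": 0,"ry": 0,"rz": 0,"claw": 180},
    {"x": 0.003,"y": 0.002,"z": -0.245,"rx": 0,"ry": 0,"rz": 0,"claw": 255},
    {"x": 0.003,"y": 0.002,"z": -0.245,"rx": 0,"ry": 0,"rz": 0,"claw": 255},
    {"x": 0.003,"y": 0.002,"z": -0.245,"rx": 0,"ry": 0,"rz": 0,"claw": 255},
    {"x": 0.003,"y": 0.002,"z": -0.245,"rx": 0,"ry": 0,"rz": 0,"claw": 255},
    {"x": 0.003,"y": 0.002,"z": -0.245,"rx": 0,"ry": 0,"rz": 0,"claw": 255},
  ],
  squeeze=25,
)

```text
t: 10.15
tool_pos: [0.453, 0.2486, 0.0876]
orientation: [-3.117, 0.384, -0.003]
force: [0.2, 0.2, -0.5]
opening: 0.051
gripper_force: 0.0
```

arm_command(
  targets=[
    {"x": 0,"y": 0,"z": 0,"rx": 0,"ry": 0,"rz": 0,"claw": 255},
    {"x": 0,"y": 0,"z": 0,"rx": 0,"ry": 0,"rz": 0,"claw": 255},
    {"x": 0,"y": 0,"z": 0,"rx": 0,"ry": 0,"rz": 0,"claw": 255},
    {"x": 0,"y": 0,"z": 0,"rx": 0,"ry": 0,"rz": 0,"claw": 255},
  ],
)

```text
t: 10.48
tool_pos: [0.4517, 0.2482, 0.0857]
orientation: [3.118, -0.384, -0.002]
force: [-0.6, -0.1, -0.1]
opening: 0.0245
gripper_force: 0.0
```

arm_command(
  targets=[
    {"x": 0,"y": 0,"z": 0,"rx": 0,"ry": 0,"rz": 0,"claw": 255},
    {"x": 0,"y": 0,"z": 0,"rx": 0,"ry": 0,"rz": 0,"claw": 255},
    {"x": 0,"y": 0,"z": 0,"rx": 0,"ry": 0,"rz": 0,"claw": 255},
  ],
)

```text
t: 10.73
tool_pos: [0.4516, 0.2482, 0.0856]
orientation: [3.118, -0.384, -0.002]
force: [0.5, 0.5, 1.2]
opening: 0.0216
gripper_force: 25.0
```

arm_command(
  targets=[
    {"x": 0,"y": 0,"z": 0.03,"rx": 0,"ry": 0,"rz": 0,"claw": 255},
    {"x": 0,"y": 0,"z": 0.08,"rx": 0,"ry": 0,"rz": 0,"claw": 255},
    {"x": 0,"y": 0,"z": 0.14,"rx": 0,"ry": 0,"rz": 0,"claw": 255},
    {"x": 0,"y": 0,"z": 0.2,"rx": 0,"ry": 0,"rz": 0,"claw": 255},
    {"x": 0,"y": 0,"z": 0.26,"rx": 0,"ry": 0,"rz": 0,"claw": 255},
    {"x": 0,"y": 0,"z": 0.3,"rx": 0,"ry": 0,"rz": 0,"claw": 255},
    {"x": 0,"y": 0,"z": 0.3,"rx": 0,"ry": 0,"rz": 0,"claw": 255},
    {"x": 0,"y": 0,"z": 0.3,"rx": 0,"ry": 0,"rz": 0,"claw": 255},
  ],
)

```text
t: 11.4
tool_pos: [0.4525, 0.2485, 0.2367]
orientation: [-3.117, 0.384, -0.002]
force: [-0.0, -0.3, -2.2]
opening: 0.0215
gripper_force: 25.0
```

```bash
python3 - <<'E'
from h import *
s=robot.read_state();tp=s['tool_pos'];T=Rm(s['orientation']);print(s['t'],tp,s['orientation'],s['opening'],s['gripper_force'],s['force'])
snap('side','s9')
P=cloud(load('s9'));Q=P-tp
m=(np.hypot(Q[...,0],Q[...,1])<.05)&(Q[...,2]>-.12)&(Q[...,2]<.09);q=Q[m]
for z in np.arange(-.085,.01,.006):
    g=q[abs(q[:,2]-z)<.003]; 
    if len(g)>2: print(z.round(3),len(g),np.percentile(g[:,0],[3,97]).round(4),np.median(g[:,1]).round(4))
b=load('s9')['p'][60:230,140:320,::-1];cv2.imwrite('pics/s9.png',cv2.resize(b,(630,595),interpolation=cv2.INTER_CUBIC))
E
```

```text
11.4 [0.45245108 0.24849332 0.23669269] [-3.11681979e+00  3.83772811e-01 -2.00253655e-03] 0.02148370344375878 24.99978393316269 [-0.03202753 -0.34104331 -2.23882973]
-0.073 7 [-0.0023  0.0031] -0.002
-0.067 5 [-0.0018  0.003 ] -0.0034
-0.061 9 [-0.006   0.0057] -0.0055
-0.055 13 [-0.0064  0.0066] -0.0077
-0.049 13 [-0.0061  0.0069] -0.0065
-0.043 14 [-0.0058  0.0071] -0.0055
-0.037 15 [-0.008   0.0074] -0.0062
-0.031 13 [-0.0077  0.0052] -0.0081
-0.025 10 [-0.0065  0.0111] -0.0093
-0.019 33 [-0.0147  0.0134] -0.0111
-0.013 20 [-0.0103  0.0108] -0.0091
-0.007 21 [-0.0115  0.0088] -0.0087
-0.001 20 [-0.0097  0.0092] -0.0093
0.005 18 [-0.0106  0.0108] -0.0116
```

View pics/s9.png

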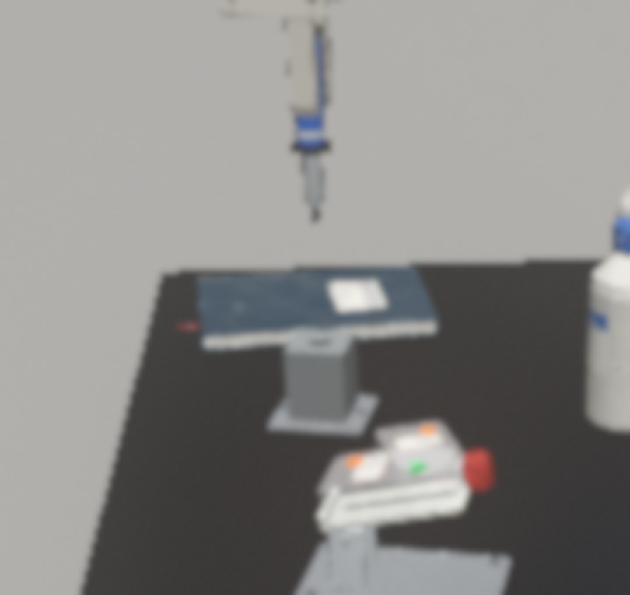

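The probe is held straight below the fingers, tip at about (315,218) in the crop, and clear of the holder. Next I'll hover 30 mm off the spot along its normal.

arm_command(
  targets=[
    {"x": -0.003,"y": -0.492,"z": 0,"rx": -0.028,"ry": -0.1143,"rz": 0,"claw": 255},
    {"x": -0.003,"y": -0.492,"z": 0,"rx": -0.028,"ry": -0.1143,"rz": 0,"claw": 255},
    {"x": -0.003,"y": -0.492,"z": 0,"rx": -0.028,"ry": -0.1143,"rz": 0,"claw": 255},
    {"x": -0.003,"y": -0.492,"z": 0,"rx": -0.028,"ry": -0.1143,"rz": 0,"claw": 255},
    {"x": -0.003,"y": -0.492,"z": 0,"rx": -0.028,"ry": -0.1143,"rz": 0,"claw": 255},
    {"x": -0.003,"y": -0.492,"z": 0,"rx": -0.028,"ry": -0.1143,"rz": 0,"claw": 255},
    {"x": -0.003,"y": -0.492,"z": -0.095,"rx": -0.028,"ry": -0.1143,"rz": 0,"claw": 255},
    {"x": -0.003,"y": -0.492,"z": -0.095,"rx": -0.028,"ry": -0.1143,"rz": 0,"claw": 255},
    {"x": -0.003,"y": -0.492,"z": -0.095,"rx": -0.028,"ry": -0.1143,"rz": 0,"claw": 255},
    {"x": -0.003,"y": -0.492,"z": -0.095,"rx": -0.028,"ry": -0.1143,"rz": 0,"claw": 255},
  ],
)

```text
t: 12.28
tool_pos: [0.4493, 0.0029, 0.187]
orientation: [3.071, -0.377, 0.357]
force: [0.3, -0.3, -1.1]
opening: 0.0217
gripper_force: 25.0
```

```bash
python3 - <<'E'
from h import *
snap('wrist','w10');snap('side','s10')
robot.read_camera('wrist')
s=robot.read_state();tp=s['tool_pos'];T=Rm(s['orientation']);print(s['t'],tp,s['orientation'],s['opening'],s['gripper_force'],s['force'])
S=np.array([.4741,-.0037,.0855]);n=np.array([-.2265,.0556,.9724]);
print('tilt err',T[:,2]+n,'spot in tool',T.T@(S-tp))
for t in('s10','w10'):
    Q=(cloud(load(t))-tp)@T
    m=(np.hypot(Q[...,0],Q[...,1])<.03)&(Q[...,2]>0)&(Q[...,2]<.085)
    for z in np.arange(.02,.085,.008):
        g=Q[m&(abs(Q[...,2]-z)<.004)]
        if len(g)>2: print(t,z.round(3),len(g),np.percentile(g[:,:2],[5,95],axis=0).round(4).tolist())
f=load('w10');P=cloud(f);hsv=cv2.cvtColor(f['p'],cv2.COLOR_RGB2HSV).astype(int)
k=(np.linalg.norm(P-S,axis=-1)<.02)&(hsv[...,1]>80)&(hsv[...,0]>12)&(hsv[...,0]<32);print('orange',k.sum(),P[k].mean(0))
k=(np.linalg.norm(P-[.5134,-.0378,.0955],axis=-1)<.02)&(hsv[...,1]>80)&(hsv[...,0]>60)&(hsv[...,0]<95);print('green',k.sum(),P[k].mean(0))
w=f['p'][100:360,130:430,::-1];b=load('s10')['p'][110:240,190:320,::-1]
cv2.imwrite('pics/g10.png',np.hstack([cv2.resize(w,(400,347)),cv2.resize(b,(347,347),interpolation=cv2.INTER_CUBIC)]))
E
```

```text
12.4333 [0.45116024 0.00342337 0.18984048] [ 3.07026066 -0.37431694  0.36474415] 0.021917249562286033 24.999924302101135 [ 0.39109085  0.20700573 -1.15859996]
tilt err [0.00109992 0.00067601 0.00019548] spot in tool [-0.00111614  0.00154984  0.10705262]
s10 0.02 57 [[-0.0128, -0.0012], [0.0119, 0.0159]]
s10 0.028 21 [[-0.0049, 0.0035], [0.0056, 0.0113]]
s10 0.036 24 [[-0.0077, 0.0009], [0.0053, 0.0097]]
s10 0.044 26 [[-0.0076, 0.0016], [0.0054, 0.0099]]
s10 0.052 24 [[-0.0056, -0.0001], [0.0054, 0.0107]]
s10 0.06 20 [[-0.0058, 0.0038], [0.0047, 0.0092]]
s10 0.068 12 [[-0.005, 0.0011], [0.0034, 0.0052]]
s10 0.076 6 [[-0.0056, -0.0006], [0.0006, 0.0045]]
w10 0.02 445 [[-0.0034, -0.0112], [0.0108, 0.0143]]
w10 0.044 17 [[0.0031, -0.0014], [0.0046, 0.006]]
w10 0.052 51 [[0.0011, -0.0041], [0.0044, 0.0076]]
w10 0.06 15 [[0.0009, -0.004], [0.0044, 0.0062]]
w10 0.076 3 [[-0.0009, -0.0004], [-0.0001, 0.0036]]
orange 97 [ 0.47410547 -0.00367387  0.08448232]
green 106 [ 0.51353955 -0.03777421  0.09571033]
```

View pics/g10.png

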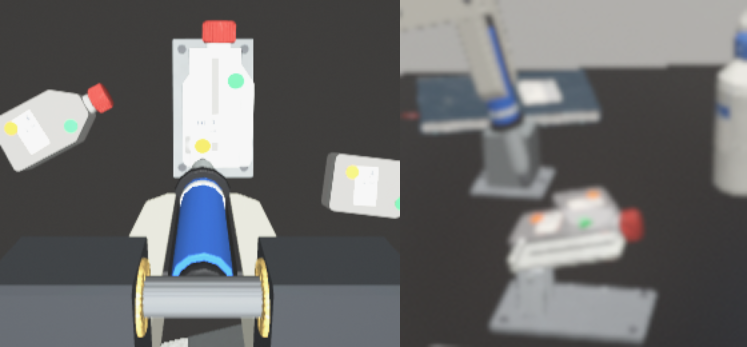

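The orange spot at (202,146) lies right on the probe's line: spot at tool (-1,1.5) mm, probe axis at about (-0.8,1.6) mm. Advancing along the normal.

arm_command(
  targets=[
    {"x": 0.006,"y": -0.0015,"z": -0.026,"rx": 0,"ry": 0,"rz": 0,"claw": 255},
    {"x": 0.0118,"y": -0.0029,"z": -0.0506,"rx": 0,"ry": 0,"rz": 0,"claw": 255},
    {"x": 0.0118,"y": -0.0029,"z": -0.0506,"rx": 0,"ry": 0,"rz": 0,"claw": 255},
    {"x": 0.0118,"y": -0.0029,"z": -0.0506,"rx": 0,"ry": 0,"rz": 0,"claw": 255},
    {"x": 0.0118,"y": -0.0029,"z": -0.0506,"rx": 0,"ry": 0,"rz": 0,"claw": 255},
    {"x": 0.0118,"y": -0.0029,"z": -0.0506,"rx": 0,"ry": 0,"rz": 0,"claw": 255},
  ],
)

```text
t: 12.93
tool_pos: [0.4568, 0.0011, 0.1643]
orientation: [3.07, -0.377, 0.364]
force: [0.4, 1.1, -0.9]
opening: 0.0216
gripper_force: 25.0
```

```bash
python3 - <<'E'
from h import *
s=robot.read_state();tp=s['tool_pos'];T=Rm(s['orientation']);S=np.array([.4741,-.0037,.0855]);print(s['t'],tp,s['force'],'spot in tool',T.T@(S-tp),T[:,2]+[-.2265,.0556,.9724])
E
```

```text
12.9333 [0.45679446 0.00109178 0.16433367] [ 0.40801372  1.09074247 -0.87833438] spot in tool [-0.00099383  0.0005652   0.08084481] [0.00084522 0.0002199  0.00016176]
```

arm_command(
  targets=[
    {"x": 0.0025,"y": 0.0005,"z": -0.0097,"rx": 0,"ry": 0,"rz": 0,"claw": 255},
    {"x": 0.0025,"y": 0.0005,"z": -0.0097,"rx": 0,"ry": 0,"rz": 0,"claw": 255},
    {"x": 0.0025,"y": 0.0005,"z": -0.0097,"rx": 0,"ry": 0,"rz": 0,"claw": 255},
    {"x": 0.0025,"y": 0.0005,"z": -0.0097,"rx": 0,"ry": 0,"rz": 0,"claw": 255},
  ],
)

```text
t: 13.27
tool_pos: [0.4576, 0.001, 0.1584]
orientation: [3.07, -0.378, 0.363]
force: [0.6, 0.9, 1.3]
opening: 0.0218
gripper_force: 25.0
```

arm_command(
  targets=[
    {"x": 0.0009,"y": -0.0002,"z": -0.0039,"rx": 0,"ry": 0,"rz": 0,"claw": 255},
    {"x": 0.0009,"y": -0.0002,"z": -0.0039,"rx": 0,"ry": 0,"rz": 0,"claw": 255},
    {"x": 0.0009,"y": -0.0002,"z": -0.0039,"rx": 0,"ry": 0,"rz": 0,"claw": 255},
    {"x": 0.0009,"y": -0.0002,"z": -0.0039,"rx": 0,"ry": 0,"rz": 0,"claw": 255},
    {"x": 0.0009,"y": -0.0002,"z": -0.0039,"rx": 0,"ry": 0,"rz": 0,"claw": 255},
  ],
)

```text
t: 13.68
tool_pos: [0.4579, 0.0008, 0.1563]
orientation: [3.07, -0.378, 0.362]
force: [1.5, 0.2, 1.1]
opening: 0.0218
gripper_force: 25.0
```

```bash
python3 - <<'E'
from h import *
s=robot.read_state();tp=s['tool_pos'];T=Rm(s['orientation']);S=np.array([.4741,-.0037,.0855]);print(s['t'],tp,s['force'],'along',s['force']@T[:,2],'spot in tool',T.T@(S-tp))
E
```

```text
13.6833 [0.45794628 0.00084087 0.15625422] [1.46439359 0.2352501  1.12839099] along -0.7797385491796832 spot in tool [-0.00014392  0.00055498  0.07271446]
```

arm_command(
  targets=[
    {"x": 0.0011,"y": -0.0003,"z": -0.0049,"rx": 0,"ry": 0,"rz": 0,"claw": 255},
    {"x": 0.0011,"y": -0.0003,"z": -0.0049,"rx": 0,"ry": 0,"rz": 0,"claw": 255},
    {"x": 0.0011,"y": -0.0003,"z": -0.0049,"rx": 0,"ry": 0,"rz": 0,"claw": 255},
    {"x": 0.0011,"y": -0.0003,"z": -0.0049,"rx": 0,"ry": 0,"rz": 0,"claw": 255},
    {"x": 0.0011,"y": -0.0003,"z": -0.0049,"rx": 0,"ry": 0,"rz": 0,"claw": 255},
    {"x": 0.0011,"y": -0.0003,"z": -0.0049,"rx": 0,"ry": 0,"rz": 0,"claw": 255},
    {"x": 0.0011,"y": -0.0003,"z": -0.0049,"rx": 0,"ry": 0,"rz": 0,"claw": 255},
  ],
)

```text
t: 14.27
tool_pos: [0.4585, 0.0007, 0.1538]
orientation: [3.07, -0.378, 0.362]
force: [-0.8, 0.5, 2.1]
opening: 0.0218
gripper_force: 25.0
```

```bash
python3 - <<'E'
from h import *
S=np.array([.4741,-.0037,.0855])
F=[]
for i in range(6):
    if i<2: snap('wrist',f'w11')
    else: robot.read_camera('top')
    s=robot.read_state();tp=s['tool_pos'];T=Rm(s['orientation']);F.append(s['force']@T[:,2])
print(s['t'],tp,'along',np.round(F,2),'spot in tool',T.T@(S-tp),T[:,2]+[-.2265,.0556,.9724],s['gripper_force'])
f=load('w11');P=cloud(f);hsv=cv2.cvtColor(f['p'],cv2.COLOR_RGB2HSV).astype(int)
m=(np.linalg.norm(P-[.50,-.013,.09],axis=-1)<.05)&(hsv[...,1]>80)
for l,a,b in(('orange',12,32),('green',60,95)):
    k=m&(hsv[...,0]>a)&(hsv[...,0]<b);print(l,k.sum(),P[k].mean(0).round(4))
Q=(P-tp)@T;g=Q[(abs(Q[...,0]-.06)<.05)&(abs(Q[...,1])<.02)&(abs(Q[...,2]-.0727)<.008)&(Q[...,0]<.055)&(Q[...,0]>.015)]
A=np.c_[g[:,:2],np.ones(len(g))];print('flask slope in tool',np.linalg.lstsq(A,g[:,2],rcond=None)[0])
cv2.imwrite('pics/g11.png',cv2.resize(f['p'][100:360,130:430,::-1],(600,520),interpolation=cv2.INTER_CUBIC))
E
```

```text
14.5667 [0.45843809 0.00072332 0.1537055 ] along [-1.9  -2.2  -2.32 -1.4  -2.74 -1.62] spot in tool [-3.11779885e-05  5.56391472e-04  7.01180496e-02] [-0.00079143  0.00010942 -0.0002132 ] 25.000362396240234
orange 40 [ 0.477  -0.0047  0.0908]
green 135 [ 0.5132 -0.0378  0.0956]
flask slope in tool [ 0.00690351 -0.01200224  0.07147601]
```

View pics/g11.png

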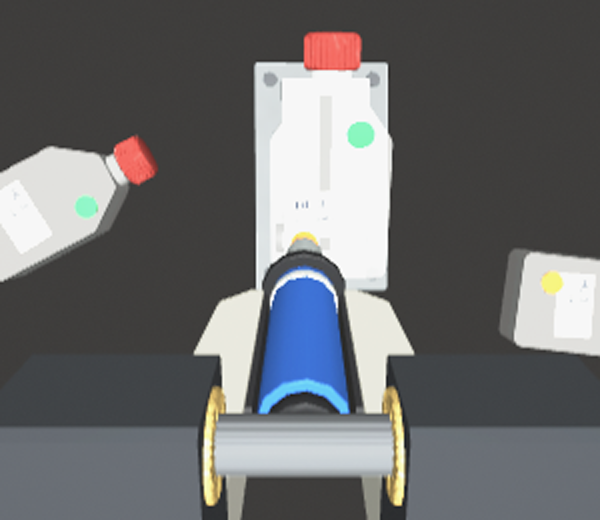

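The nose sits on the orange spot at (304,238) and the flask hasn't moved. Contact is about 3 N with the tip about 5 mm in, so I'm handing in.

```bash
python3 -c "
from plant import robot
print(robot.close_job())"
```

```text
the job is handed in; nothing more can be done
None
```

The job is handed in (no verdict returned): the flask lies flush on the board about 3 mm from the lip, and the probe is held square on the orange spot at about 3 N, tip about 5 mm in.

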